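# Feel along the sprung seal rail of a roof-hatch frame

### The job

The cream roof-hatch frame on the bench has a spring-loaded aluminium seal rail along one side; check that it moves freely over its whole length. With closed fingertips, press the rail part-way in at its end beside the tall steel pin, run the fingertips along it to the end beside the squat steel plug, never letting it spring back up on the way nor pushing it to its stop, then lift off. The frame is only to be touched: do not shift or lift it, and leave the pin, the plug and everything else on the bench as they are.

Things in the scene. Friction and masses are not known exactly. Their poses are not given: they have to be found in the camera images.
- frame: loose cream plastic hatch frame lying flat on the bench, 2.2 kg (+-30 %), a rectangular ring 240 (x) by 360 (y) by 40 mm high with 50 mm wide members; origin at the centre of its underside, on the bench, x and y along its sides, z up. The seal rail lies along its +x member.
- rail_top (a point): centre of the upper face of the seal rail, which moves with it: a plain aluminium bar 200 mm long (along the frame's y, +-100 mm from this point), 26 mm wide (along x), 10 mm thick, its edges rounded 3 mm, at x = +95 mm in the frame. When out, its upper face stands 64 mm above the bench, 24 mm above the frame. It stays level wherever along it one presses. Axes parallel to the frame's. The end is the last 35 mm of the rail on either side.
- rail (a joint): how far the rail is pressed down: 0 is out, 0.012 m is its stop. A spring holds it out: about 2.5 N starts it moving, about 7 N brings it to the stop; it springs back when released. Half in is a good working depth.
- pin: tall steel locating pin standing loose on one corner of the frame beyond the end of the rail where the tracing starts; 26 mm wide foot 5 mm thick, 14 mm wide shank, 55 mm tall; origin at the centre of its underside, 40 mm above the bench and 148 mm from the rail's centre along the rail's line. It may be on either of the two corners (frame's +y or -y), the plug on the other.
- plug: squat steel plug, a disc 34 mm across and 14 mm high, standing loose on the other corner beyond the end of the rail where the tracing finishes; origin at the centre of its underside, 148 mm from the rail's centre.
- latch: bystander: black plastic latch handle lying on the bench inside the frame, 85 mm long, 24 mm high; origin at its underside
- washer: bystander: steel washer 38 mm across, 6 mm thick, on the bench inside the frame
- carton: bystander: cardboard box 90 x 130 x 60 mm, right of the frame
- cleaner: bystander: grey bottle 60 mm across, 170 mm tall, right of the frame
- tape: bystander: roll of paper tape 100 mm across, 25 mm high, left of the frame
- driver: bystander: screwdriver lying on the bench, left of the frame

How it is judged (in metres and radians):
On the way, in this order (a step that is already met when the one before it is completed fails the run):
1. fingertips press the rail in at its end beside the pin (horizontal distance between the grasp point and pin below 0.083 m and value of joint rail above 0.0015 m and contact force between the fingers and frame above 0.3 N), for 0.1 s.
2. fingertips still press it in at mid-length (y of the grasp point in the frame of frame between -0.015 and 0.015 m and value of joint rail above 0.0015 m and contact force between the fingers and frame above 0.3 N), for 0.05 s.
3. fingertips still press it in at its end beside the plug (horizontal distance between the grasp point and plug below 0.083 m and value of joint rail above 0.0015 m and contact force between the fingers and frame above 0.3 N), for 0.1 s.
At the end, for the whole second after the job is handed in: The rail was kept pressed in (1.5 mm or more at both ends and the middle, 1 mm between) from the pin's end to the plug's end, and is out again (within 1 mm); frame, pin, plug and bystanders are within 20 mm of their starts, the frame flat and still, pin and plug upright (value of joint rail below 0.001 m and distance of each of frame, pin, plug, latch, washer, carton, cleaner, tape, driver from where it was at the start of the episode below 0.02 m and angle between frame's own z axis and vertical below 0.03 rad and linear speed of frame below 0.01 m/s and angle between each of pin, plug's own z axis and vertical below 0.15 rad); the robot touches nothing.
It fails at once if the rail is let out (pressed in less than 1 mm) with the fingertips on or just above its middle 110 mm: touching down, lifting or slipping off there (value of joint rail below 0.001 m and y of the grasp point in the frame of frame between -0.055 and 0.055 m and x of the grasp point in the frame of frame between 0.065 and 0.125 m and z of the grasp point in the frame of frame below 0.095 m).
It fails at once if the rail is pushed to its stop (beyond 11.3 mm) (value of joint rail above 0.0113 m).
It fails at once if the frame is pressed with more than 25 N (contact force between the fingers and frame above 25 N).
It fails at once if the frame is lifted, tipped or shifted more than 20 mm (height (world z) of frame above 0.01 m or angle between frame's own z axis and vertical above 0.06 rad or distance of frame from where it was at the start of the episode above 0.02 m).
It fails at once if the pin, the plug or a bystander is moved more than 20 mm, or the pin or plug knocked over (distance of any of pin, plug, latch, washer, carton, cleaner, tape, driver from where it was at the start of the episode above 0.02 m or angle between any of pin, plug's own z axis and vertical above 0.3 rad).
It also fails if it takes over 48 s, if anything falls off the work surface, if the arm or the gripper's body presses on something with over 40 N, if the wrist force passes 120 N, or if a joint passes its speed limit or range.

### The arm

A 6-joint arm with a two-finger parallel gripper is mounted at the origin on the work surface. World frame = base frame: x ahead of the robot, y to its left, z up, the work surface at z = 0. Lengths are in mm, angles in rad, forces in N, time in s.
With the tool pointing down it reaches from about 350 to 975 mm from the base axis. Payload 7.1 kg.
Tool frame: the origin (TCP) lies at the centre of the arm's flange, where the gripper is bolted on; the fingertips stand 182 mm ahead of it and the grasp point (between the pads) lies 163 mm ahead of it; z points along the fingers, y is the line along which they close (so a half turn about z gives the same grasp; the last joint's range is limited). The gripper opens to 88 mm and grips with 3 to 60 N. Pads are 20 mm wide; open, the fingers measure 115 mm over their backs; the gripper's body (75 mm by 178 mm) begins 61 mm behind the grasp point.
Start: joints at [-1.317, 0.423, 1.63, -0, 1.089, -0.019], TCP at [168.412, -601.867, 404.675] pointing down, gripper open.
Joint ranges: [-3, 3], [-0.9, 2.11], [0.09, 2.58], [-1.31, 4.45], [0.11, 2.69], [-2.54, 2.54]. Speed limits (rad/s): [2.39, 2.39, 3.01, 3.14, 3.14, 3.14].

### API

Orientations are given as a rotation vector (axis times angle).
In Python, from workcell import readout, get_image, ctrl gives the robot as it stands.
- The arm moves only by the tool step_arm, never from a script. Its argument "targets" is a list that holds one entry, the list of rows, each a list of 7 numbers: the shift along the world's x, y, z as a fraction of full scale, then the turn, a rotation vector about the world's x, y, z as a fraction of full scale, then the opening, from 0 (shut) to 1 (fully open). In form: [[[dx, dy, dz, wx, wy, wz, claw], ...]]. A call has exactly 5 rows; each row shifts and turns the commanded pose from where the row before left it; what a row does not reach is not made up. Full scale, the value 1, is 0.05 m for a shift and 4 degrees for a turn. A row lasts 1/8 s, in which the tool goes at most 62.5 mm and 10.7 degrees, less where a joint would pass 70% of its speed; a pose out of reach is approached as far as the arm can. A call with a number of a shift or a turn outside -1 to 1 is refused whole. A call with a gripper value outside its range is refused whole. The fingers move at their own pace and stop on an object; the grip force is fixed at half the most. Time passes only in rows, so rows that do not move let the fingers close, or fill a call up. It gives the time, the measured TCP pose, the force, the opening and the grip force at its end, in the units of the state.
- readout.get_obs(): the state, without advancing time (a new reading comes with each control period).
- get_image(name): name is "scene" or "top" or "wrist"; returns a dict with "pixels" (420x560x3 uint8, red, green, blue), "intrinsics" (3x3 intrinsics, pixels), "k1" (the pictures are not rectified: a ray, as slopes to the right and down, at radius r is drawn at 1 + k1 r^2 times it, then the intrinsics apply), "extrinsics" (4x4, takes a point from world to camera coordinates). Camera axes: x right, y down, z forward; pixel columns grow to the right and rows downward; lengths in mm; the calibration is good to about 2 mm. A picture is of the moment at which its call begins. There is no depth.
- ctrl.close_job(): hands the job in; it is judged then, once.
The state is a dict: "t": time; "qpos": joint angles; "qvel": joint speeds; "joint_torque": joint torques, N m; "ee_pos": TCP position; "orientation": TCP orientation; "ft_force": force on the tool from outside, world axes, zero at the start; "moment": the same for the moment, N m; "width": finger opening in mm; "grasp_force": force on a finger pad.
Only numpy, scipy, OpenCV 4.12 (cv2) and the standard library are available. Lean on these libraries where they do the work, as an engineer would, in place of code of your own. Each camera call takes 0.05 s, during which the arm holds its last target. There are 200 camera calls.

## Working session

There is one attempt and no reset: what is moved stays moved. The work goes in short steps, Python scripts to look and compute and a tool call to move; the robot and the scene stay as the last step left them, time stands still between calls to the robot, and variables do not carry over. Pictures are saved under pics/ and viewed, at most 10 in all, crops included, and the job is handed in when it is done.

Besides the shell and the picture viewer there is one more tool, called after "Call:" as name([rows], argument=value, ...), one row to a line, values as JSON. step_arm: Moves the arm, as the interface text tells. Shift numbers are shares of 0.05 m and turn numbers shares of 4 degrees, none past 1 either way. Its arguments: {"type":"object","properties":{"targets":{"type":"array"}},"required":["targets"]}

```bash
mkdir -p pics; cat > h.py <<'E'
import numpy as np, cv2
from workcell import readout, get_image, ctrl
def grab(n,f):
    im=get_image(n); cv2.imwrite(f'pics/{f}.png',im['pixels'][:,:,::-1]); np.save(f'pics/{f}.npy',im,allow_pickle=True); return im
def load(f): return np.load(f'pics/{f}.npy',allow_pickle=True).item()
def ray(im,uv):
    K=np.array(im['intrinsics']);E=np.array(im['extrinsics'])
    p=cv2.undistortPoints(np.array([[uv]],float),K,np.array([im['k1'],0,0,0,0.]))[0,0]
    R=E[:3,:3];c=-R.T@E[:3,3];return c,R.T@np.array([p[0],p[1],1])
def plane(im,uv,z):
    c,d=ray(im,uv);return c+d*(z-c[2])/d[2]
E
python3 -c "
from h import *
for n in('top','scene'):
    im=grab(n,n+'1');print(n,im['k1'],plane(im,(280,210),0))
print(readout.get_obs())"
```

```text
top -0.09814563229016468 [558.56428578 -14.87066335   0.        ]
scene -0.02489999945755848 [482.14413738  18.47232837   0.        ]
{'t': 0.1, 'qpos': array([-1.31700504e+00,  4.23755299e-01,  1.63058587e+00, -1.44061167e-06,
        1.08858934e+00, -1.89597932e-02]), 'qvel': array([-6.57157988e-04, -4.11171140e-04, -7.78451761e-05, -7.47659686e-04,
        3.77359249e-04,  8.88524456e-04]), 'joint_torque': array([-1.94054919e-03, -5.45614243e+01, -2.74324554e+01,  6.44418458e-02,
        1.87968073e-02, -3.07324069e-05]), 'ee_pos': array([ 168.35161848, -601.64770127,  403.99584545]), 'orientation': array([-3.11110747e+00, -4.26930023e-01,  2.48066930e-04]), 'ft_force': array([-0.52342228,  0.03427896,  0.14744091]), 'moment': array([ 0.01568795,  0.0102205 , -0.01479073]), 'grasp_force': 0.0, 'width': 87.63013167703038}
```

View pics/top1.png

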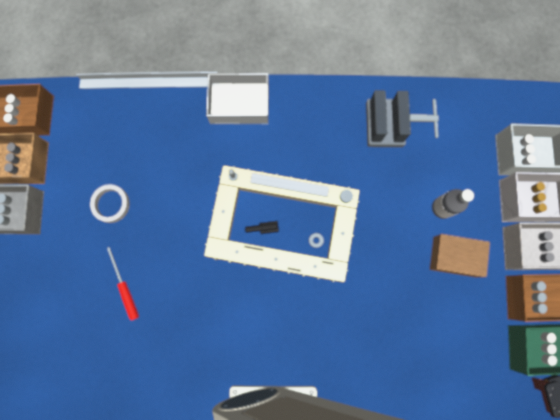

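View pics/scene1.png

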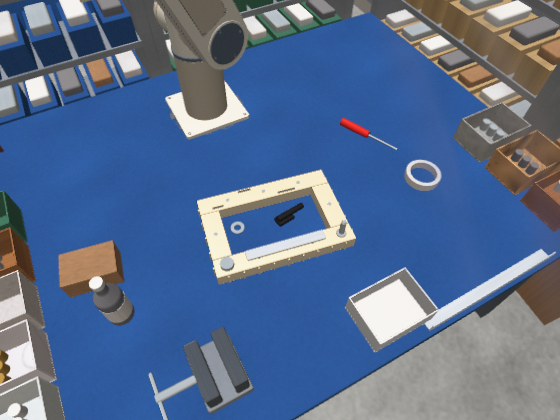

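The top view shows the frame with corners near (222,167), (359,190), (346,281) and (206,257). The rail runs from (250,178) to (328,190), with the pin at (233,174) and the plug at (346,196). Next I'll measure these by masks.

```bash
cat > m.py <<'E'
from h import *
for n in('top1','scene1'):
    im=load(n);px=im['pixels'];hsv=cv2.cvtColor(px,cv2.COLOR_RGB2HSV)
    roi=np.zeros(px.shape[:2],np.uint8)
    if n=='top1': roi[155:290,195:370]=1
    else: roi[165:285,190:362]=1
    cream=((hsv[...,2]>140)&(hsv[...,1]<110)&((hsv[...,0]<40)|(hsv[...,1]<60))&(roi>0)).astype(np.uint8)
    cs,_=cv2.findContours(cream,cv2.RETR_EXTERNAL,cv2.CHAIN_APPROX_NONE);c=max(cs,key=cv2.contourArea)
    a=cv2.approxPolyDP(cv2.convexHull(c),5,True)[:,0]
    print(n,'corners z40');
    for p in a: print(p,plane(im,p,40)[:2].round(1))
    # rail: bluish-grey bright
    g=((hsv[...,0]>95)&(hsv[...,0]<135)&(hsv[...,1]<90)&(hsv[...,2]>150)&(roi>0)).astype(np.uint8)
    cs,_=cv2.findContours(g,cv2.RETR_EXTERNAL,cv2.CHAIN_APPROX_NONE)
    for c in sorted(cs,key=cv2.contourArea)[-4:]:
        if cv2.contourArea(c)<20: continue
        P=np.array([plane(im,p,64)[:2] for p in c[:,0].astype(float)],np.float32)
        r=cv2.minAreaRect(P); print('grey',cv2.boundingRect(c),np.round(r[0],1),np.round(r[1],1),round(r[2],2))
im=load('top1')
print('pin',plane(im,(233,174),95),plane(im,(233,174),40),'plug',plane(im,(346,196),54))
E
python3 m.py
```

```text
top1 corners z40
[222 167] [664.6 136.6]
[358 189] [ 607.7 -216.1]
[344 281] [ 372.1 -176. ]
[205 256] [433.  173.9]
grey (341, 191, 11, 11) [ 584.2 -181. ] [24.9 25.7] 44.98
grey (309, 233, 15, 15) [ 472.6 -104.5] [34.7 34.9] 89.74
grey (252, 174, 76, 21) [613.3 -37.9] [193.4  21.5] 79.76
scene1 corners z40
[320 169] [434.7 172.4]
[355 238] [670.9 130.3]
[217 278] [ 609.9 -219.3]
[197 200] [ 373.9 -176. ]
grey (221, 257, 13, 12) [ 596.  -184.9] [28.5 29. ] 62.09
grey (231, 221, 14, 13) [ 517.  -122.4] [32.8 34.1] 41.44
grey (244, 229, 81, 30) [615.3 -37.3] [205.  25.] 79.91
pin [631.7134648  101.39472094  95.        ] [645.88625721 107.4831112   40.        ] plug [ 586.16898019 -182.50161345   54.        ]
```

Call:
step_arm([
  [[0.61,0.86,0,0,0,-0.43,0],[0.61,0.86,0,0,0,-0.43,0],[0.61,0.86,0,0,0,-0.43,0],[0.61,0.86,0,0,0,-0.43,0],[0.61,0.86,0,0,0,-0.43,0]],
])

```text
t: 0.72
ee_pos: [321.5, -385.4, 404.5]
orientation: [-3.135, -0.191, 0.0]
ft_force: [1.2, -0.4, 0.1]
width: 41.4
grasp_force: 0.0
```

Call:
step_arm([
  [[0.61,0.86,0,0,0,-0.43,0],[0.61,0.86,0,0,0,-0.43,0],[0.61,0.86,0,0,0,-0.43,0],[0.61,0.86,0,0,0,-0.43,0],[0.61,0.86,0,0,0,-0.43,0]],
])

```text
t: 1.35
ee_pos: [474.1, -170.3, 404.5]
orientation: [3.141, -0.044, -0.0]
ft_force: [1.2, -0.9, 0.5]
width: 0.6
grasp_force: 0.0
```

Call:
step_arm([
  [[0.61,0.86,0,0,0,-0.43,0],[0.61,0.86,0,0,0,-0.43,0],[0.61,0.86,0,0,0,-0.43,0],[0.61,0.86,0,0,0,-0.43,0],[0.61,0.86,0,0,0,-0.43,0]],
])

```text
t: 1.98
ee_pos: [626.6, 44.7, 404.3]
orientation: [3.129, -0.28, -0.001]
ft_force: [0.1, -0.4, -0.8]
width: 0.5
grasp_force: 0.0
```

Call:
step_arm([
  [[0.0,0,-0.8,0,0,0,0],[0,0,-0.8,0,0,0,0],[0,0,-0.8,0,0,0,0],[0,0,-0.2,0,0,0,0],[0,0,0,0,0,0,0]],
])

```text
t: 2.6
ee_pos: [626.0, 43.1, 274.6]
orientation: [3.129, -0.278, -0.001]
ft_force: [0.6, 0.1, 0.4]
width: 0.2
grasp_force: 0.0
```

```bash
python3 -c "
from h import *
im=grab('wrist','w1');im=grab('scene','s2')
a=load('s2')['pixels'][150:300,180:380,::-1];cv2.imwrite('pics/s2c.png',cv2.resize(a,None,fx=4,fy=4,interpolation=cv2.INTER_CUBIC))
print({k:v for k,v in readout.get_obs().items() if k in('ee_pos','orientation','ft_force')})"
```

```text
{'ee_pos': array([626.61247331,  43.09298633, 276.2022437 ]), 'orientation': array([-3.12888313,  0.27861281, -0.00359684]), 'ft_force': array([-0.17653256,  0.21826551,  0.01519553])}
```

View pics/w1.png

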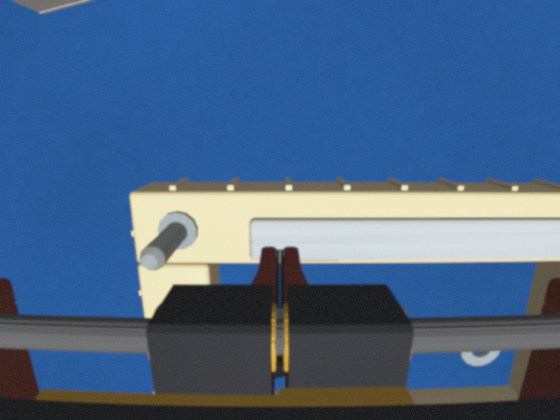

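View pics/s2c.png

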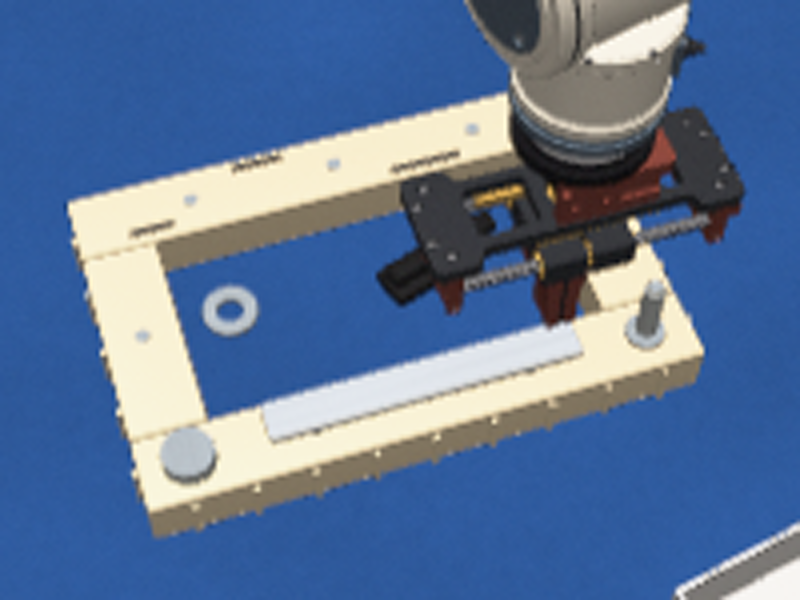

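The wrist view shows the fingers lined up with the rail, whose end face runs from (251,219) to (250,258). The pin's foot is at (178,230). The scene crop shows the fingertips above that end of the rail. One check on the rail end from the wrist camera.

```bash
python3 -c "
from h import *
im=load('w1')
for p,z in(((251,219),64),((250,258),64),((560,219),64),((178,231),42)):print(p,plane(im,p,z).round(1))
u=np.array([.174,.985]);print(np.array([614,-37.5])+100*u)"
```

```text
(251, 219) [645.5  56.2  64. ]
(250, 258) [621.9  61.6  64. ]
(560, 219) [ 612.5 -126.8   64. ]
(178, 231) [640.1 107.8  42. ]
[631.4  61. ]
```

Call:
step_arm([
  [[0.06,-0.01,-0.2,0,0,0,0],[0,0,-0.2,0,0,0,0],[0,0,-0.1,0,0,0,0],[0,0,0,0,0,0,0],[0,0,0,0,0,0,0]],
])

```text
t: 3.32
ee_pos: [629.0, 42.6, 249.7]
orientation: [3.129, -0.278, 0.0]
ft_force: [-0.5, 0.3, -0.5]
width: 0.3
grasp_force: 0.0
```

Call:
step_arm([
  [[0,0,-0.04,0,0,0,0],[0,0,-0.02,0,0,0,0],[0,0,0,0,0,0,0],[0,0,0,0,0,0,0],[0,0,0,0,0,0,0]],
])

```text
t: 3.95
ee_pos: [628.9, 42.6, 246.7]
orientation: [-3.129, 0.278, -0.0]
ft_force: [0.2, 0.3, 0.2]
width: 0.1
grasp_force: 0.0
```

Call:
step_arm([
  [[0,0,-0.04,0,0,0,0],[0,0,-0.02,0,0,0,0],[0,0,0,0,0,0,0],[0,0,0,0,0,0,0],[0,0,0,0,0,0,0]],
])

```text
t: 4.58
ee_pos: [629.0, 42.6, 243.8]
orientation: [-3.129, 0.278, -0.001]
ft_force: [-0.5, 0.6, 3.0]
width: 0.6
grasp_force: 1.8
```

Call:
step_arm([
  [[0,0,-0.04,0,0,0,0],[0,0,-0.03,0,0,0,0],[0,0,0,0,0,0,0],[0,0,0,0,0,0,0],[0,0,0,0,0,0,0]],
])

```text
t: 5.2
ee_pos: [629.0, 42.7, 240.3]
orientation: [-3.129, 0.278, -0.001]
ft_force: [-0.6, -0.2, 4.8]
width: 0.6
grasp_force: 2.4
```

```bash
python3 -c "
from h import *
F=[];Z=[];P=[]
for i in range(5):
    get_image('wrist');o=readout.get_obs();F.append(o['ft_force']);P.append(o['ee_pos'])
print(np.mean(F,0),np.mean(P,0))
for p in (-82,0):print(np.array([615.2,-37.7])+p*np.array([.174,.985]))"
```

```text
[0.48585454 0.02584013 5.04651132] [629.00058326  42.65035026 240.27363371]
[ 600.932 -118.47 ]
[615.2 -37.7]
```

Call:
step_arm([
  [[-0.019,-0.107,0,0,0,0,0],[-0.019,-0.107,0,0,0,0,0],[-0.019,-0.107,0,0,0,0,0],[-0.019,-0.107,0,0,0,0,0],[-0.019,-0.107,0,0,0,0,0]],
])

```text
t: 6.08
ee_pos: [624.1, 15.5, 240.2]
orientation: [-3.129, 0.279, 0.0]
ft_force: [1.4, 3.2, 4.6]
width: 0.4
grasp_force: 2.5
```

Call:
step_arm([
  [[-0.019,-0.107,0,0,0,0,0],[-0.019,-0.107,0,0,0,0,0],[-0.019,-0.107,0,0,0,0,0],[-0.019,-0.107,0,0,0,0,0],[-0.019,-0.107,0,0,0,0,0]],
])

```text
t: 6.7
ee_pos: [619.3, -11.2, 240.2]
orientation: [-3.129, 0.278, 0.0]
ft_force: [0.7, 4.2, 5.7]
width: 0.4
grasp_force: 2.5
```

Call:
step_arm([
  [[-0.019,-0.107,0,0,0,0,0],[-0.019,-0.107,0,0,0,0,0],[-0.019,-0.107,0,0,0,0,0],[-0.019,-0.107,0,0,0,0,0],[-0.019,-0.107,0,0,0,0,0]],
])

```text
t: 7.32
ee_pos: [614.6, -38.0, 240.2]
orientation: [3.129, -0.278, -0.0]
ft_force: [0.4, 3.9, 4.2]
width: 0.5
grasp_force: 2.5
```

Call:
step_arm([
  [[-0.019,-0.107,0,0,0,0,0],[-0.019,-0.107,0,0,0,0,0],[-0.019,-0.107,0,0,0,0,0],[-0.019,-0.107,0,0,0,0,0],[-0.019,-0.107,0,0,0,0,0]],
])

```text
t: 7.95
ee_pos: [609.8, -64.7, 240.1]
orientation: [3.129, -0.278, -0.0]
ft_force: [0.6, 3.8, 4.6]
width: 0.4
grasp_force: 2.4
```

Call:
step_arm([
  [[-0.019,-0.107,0,0,0,0,0],[-0.019,-0.107,0,0,0,0,0],[-0.019,-0.107,0,0,0,0,0],[-0.019,-0.107,0,0,0,0,0],[-0.019,-0.107,0,0,0,0,0]],
])

```text
t: 8.57
ee_pos: [605.1, -91.5, 240.2]
orientation: [-3.129, 0.278, 0.0]
ft_force: [1.7, 4.0, 4.9]
width: 0.7
grasp_force: 2.4
```

Call:
step_arm([
  [[-0.019,-0.107,0,0,0,0,0],[-0.019,-0.107,0,0,0,0,0],[-0.019,-0.107,0,0,0,0,0],[-0.019,-0.107,0,0,0,0,0],[-0.019,-0.107,0,0,0,0,0]],
])

```text
t: 9.2
ee_pos: [600.3, -118.2, 240.2]
orientation: [-3.129, 0.278, 0.0]
ft_force: [0.8, 2.6, 4.6]
width: 0.5
grasp_force: 2.4
```

```bash
python3 -c "
from h import *
im=grab('wrist','w2')
o=readout.get_obs();print(o['ft_force'],o['ee_pos'])"
```

```text
[0.19255528 0.99453267 5.79782892] [ 600.23839335 -118.74129824  240.167469  ]
```

View pics/w2.png

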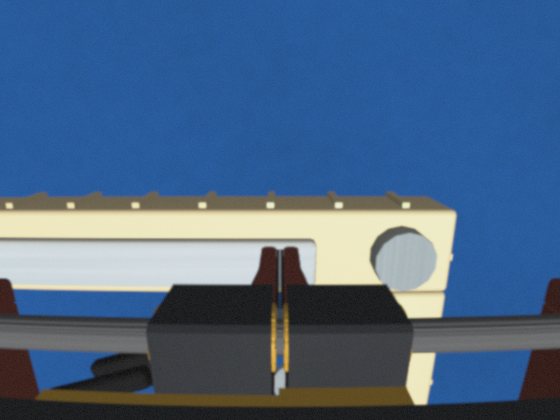

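The fingertips at (280,250) are still on the rail, about 35 px short of its end at (315,265). The plug at (405,262) is clear. I'll dwell briefly, then lift off.

Call:
step_arm([
  [[0,0,0,0,0,0,0],[0,0,0,0,0,0,0],[0,0,0.1,0,0,0,0],[0,0,0.3,0,0,0,0],[0,0,0.5,0,0,0,0]],
])

```text
t: 9.88
ee_pos: [599.8, -117.4, 285.2]
orientation: [-3.128, 0.278, 0.004]
ft_force: [-0.0, -1.0, 0.5]
width: 0.3
grasp_force: 0.0
```

Call:
step_arm([
  [[0,0,0.6,0,0,0,0],[0,0,0.6,0,0,0,0],[0,0,0.6,0,0,0,0],[0,0,0,0,0,0,0],[0,0,0,0,0,0,0]],
])

```text
t: 10.5
ee_pos: [599.9, -117.6, 374.6]
orientation: [-3.129, 0.278, 0.002]
ft_force: [0.3, -0.3, 0.8]
width: 0.2
grasp_force: 0.0
```

```bash
python3 -c "
from h import *
im=grab('scene','s3')
a=im['pixels'][150:300,180:380,::-1];cv2.imwrite('pics/s3c.png',cv2.resize(a,None,fx=4,fy=4,interpolation=cv2.INTER_CUBIC))
o=readout.get_obs();print(o['ft_force'],o['ee_pos'])"
```

```text
[ 0.49998343  0.34804728 -0.3683992 ] [ 599.83421954 -117.5986678   374.07674988]
```

View pics/s3c.png

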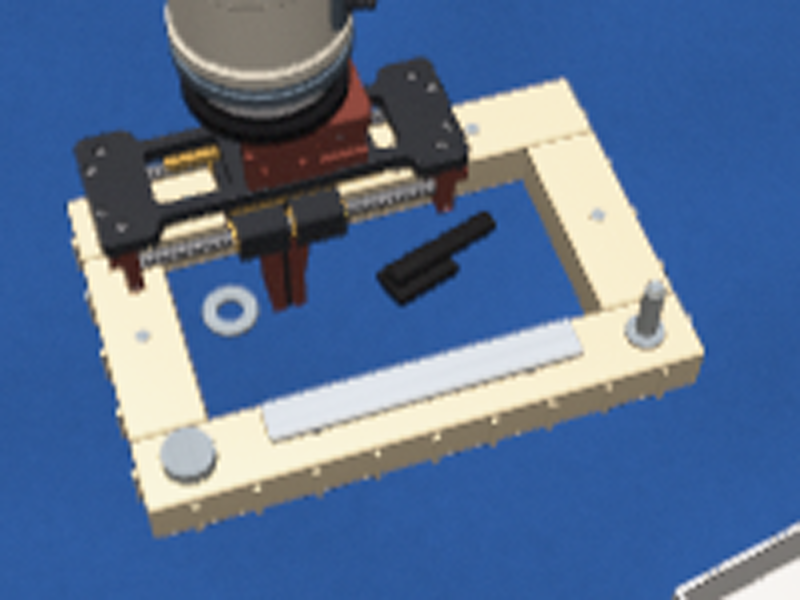

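The frame corner (703,352), pin (645,330) and plug (188,455) are at the same pixels as before. The rail is out and the arm is clear, so I'm handing in.

```bash
python3 -c "
from h import *
print(ctrl.close_job())"
```

```text
the job is handed in; nothing more can be done
None
```

I pressed the rail in about 6 mm at the pin end, traced it at a steady 4–6 N to the plug end, then lifted off; it sprang back out, the frame, pin and plug look unmoved, and the job is handed in (no verdict was shown).

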